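# Raise the inspection camera to the third rung and dial in its preset

### The arm

A 6-joint arm with a two-finger parallel gripper is mounted at the origin on the work surface. World frame = base frame: x ahead of the robot, y to its left, z up, the work surface at z = 0. Lengths are in m, angles in rad, forces in N, time in s.
With the tool pointing down it reaches from about 0.35 to 0.775 m from the base axis. Payload 7.3 kg.
Tool frame: the origin (TCP) lies at the very end of the fingers, on their centre line; the grasp point (between the pads) lies 19 mm behind it; z points along the fingers, y is the direction in which the jaws open and shut (so a half turn about z gives the same grasp; the last joint's range is limited). The gripper opens to 92 mm and grips with 3 to 60 N. Pads are 19 mm wide; open, the fingers measure 130 mm over their backs; the gripper's body (75 mm by 190 mm) begins 47 mm behind the grasp point.
Start: joints at [-1.257, 0.342, 1.524, -0, 1.275, -0.146], TCP at [0.233, -0.47, 0.227] pointing down, gripper open.
Joint ranges: [-2.53, 2.53], [-0.77, 2.02], [0.04, 2.7], [-1, 4.14], [0.28, 2.66], [-3.11, 3.11]. Speed limits (rad/s): [2.57, 2.57, 3.14, 3.14, 3.14, 3.14].

### API

Orientations are given as [roll, pitch, yaw] about the fixed x, y, z axes, in that order (R = Rz(yaw) Ry(pitch) Rx(roll)).
In Python, from cell import monitor, eyes, order gives the robot as it stands. The module is installed in compiled form; this text tells all that it offers.
- The arm moves only by the tool carry_out, never from a script. Its argument "targets" is a list of rows, each a list of 2 entries, a list of its own where there are three numbers: the shift along the tool's x, y, z in m, then the turn about the tool's z in rad. In form: [[[dx, dy, dz], twist], ...]. A call has 1 to 10 rows; each row shifts and turns the pose as measured when the row begins, along the tool's axes as they then stand; what a row does not reach is not made up. A row lasts 1/8 s, in which the tool goes at most 62.5 mm and 10.7 degrees, less where a joint would pass 70% of its speed; a pose out of reach is approached as far as the arm can. A call is refused whole if a number of a shift passes 0.0625 or a number of a turn 0.188, either way. A call with a gripper value outside its range is refused whole. "fingers" is the closure, from 0 (fully open) to 1 (shut), set as the call begins (left out, the last holds). The fingers move at their own pace and stop on an object; "grip_force" is the grip in N (left out, the last holds). Time passes only in rows, so rows that do not move let the fingers close. It gives the time, the measured TCP pose, the force and the opening at its end, in the units of the state.
- monitor.observe(): the state, without advancing time (a new reading comes with each control period).
- eyes.read_camera(name): name is "scene" or "top" or "wrist"; returns the picture (480x640x3 uint8, red, green, blue); there is no depth.
- eyes.camera_info(name): a dict with "K" (3x3 intrinsics, pixels), "dist" ([k1, k2, p1, p2, k3] as OpenCV has them; the pictures are not rectified), "rvec" (rotation vector, rad) and "tvec" (3), from world to camera coordinates, as OpenCV has them. Camera axes: x right, y down, z forward; pixel columns grow to the right and rows downward; lengths in m; the calibration is good to about 2 mm. A picture is of the moment at which its call begins: read the wrist's pose just before it. camera_info takes no time and is no camera call; for the wrist camera it gives the pose at the moment of the call.
- order.hand_in(): hands the job in, once; it reports no verdict.
The state is a dict: "time": time; "qpos": joint angles; "qvel": joint speeds; "joint_efforts": joint torques, N m; "tool_pos": TCP position; "tool_rot": TCP orientation; "contact_force": force on the tool from outside, world axes, zero at the start; "torque": the same for the moment, N m; "opening": finger opening in m.
Only numpy, scipy, OpenCV 4.12 (cv2) and the standard library are available. Lean on these libraries where they do the work, as an engineer would, in place of code of your own. Each camera call takes 0.05 s, during which the arm holds its last target.

### The job

Raise the inspection camera to the third rung of its stand counting from the bottom: lift the sliding section by its lift bar until the hooks have swung in over that rung, then lower it gently until they carry the weight, without letting it drop. Each rung has its own calibration preset in the readout, so also roll the readout's thumbwheel with a fingertip to 3. Leave the other things on the bench as they are.

Things in the scene. Friction and masses are not known exactly. Their poses are not given: they have to be found in the camera images.
- lift_bar (a point): Centre of the lift bar atop the stand's sliding section: a level black round bar 16 mm thick, 98 mm long, that can be pinched from above. It runs along y; -x points to the camera head, z up. Its ends sit in two stiles 11 mm square, centres 54.5 mm to either side. The section weighs about 0.65 kg and moves only straight up and down. Bar centre 225 mm above the bench at carriage 0.
- stand: The camera stand, heavy, does not move: grey base 230 x 170 x 18 mm with a stage; at its back a fixed ladder frame of two uprights 14 mm square (55 mm to either side of the middle, 20 mm behind the lift bar, tops 195 mm above the bench) joined by four steel rungs 12 mm thick, 42 mm apart. Origin: centre of the base's underside; x from the stage to the frame, z up.
- camera_head (a point): Centre, half-way up, of the black camera body on the sliding section, 40 mm across and 44 mm high, 100 mm in front (-x) of the lift bar; its top is 31 mm below the bar's centre. A white ring light 72 mm across hangs below it. A bracket 26 mm wide, its top 77 mm below the bar's centre, joins it to the stiles. Axes as lift_bar.
- carriage (a joint): Height of the sliding section (m), up positive: 0 = hooks seated on the lowest rung, where it begins; 0.042 on the second, 0.084 on the third, 0.126 on the fourth (top). Lower stop -0.010, upper stop 0.140. It falls freely unless hooked or held.
- lock (a joint): Swing of the gravity rung lock, two steel hooks on one pivot shaft of the sliding section (rad): 0 = swung in by their own weight, about 0.4 while a rung pushes them back in passing. Going up they pass each rung unaided and fall in once the section is 12 mm above its seated height on that rung; lowered from 12 to 30 mm above, it seats there. Lowered sooner, they slip back down past the rung.
- wheel_top (a point): Highest point of the readout's thumbwheel, where the set digit stands: black knurled wheel 40 mm across, 16 mm wide, white digits 0 to 9 round its rim, standing 13 mm out of a slot in the flat case top. Its axle lies 20 mm below this point, along y. A grey guard 6 mm wide on each side, its top 5 mm below this point, bears the index line. Axes are the readout's: x from the case's front to its back, z up.
- readout: The readout, does not move: white case 170 (x) x 200 (y) mm, 75 mm high, black front on its -x side with two dark red windows. Origin: centre of its underside; the wheel's middle is 20 mm towards -x and 45 mm towards +y of it.
- preset (a joint): Angle of the thumbwheel (rad) = digit on top x 0.6283 (36 degrees a step), so 3 is 1.885. It clicks: let go, it falls into the nearest digit. Dragging its top towards +x of wheel_top raises the digit, towards -x lowers it, 12.6 mm of rim a step. It turns with 1 N at the rim; a fingertip pressed on with 4 N or more carries it along. Stops at 0 and 9.
- flange_mid (a point): Centre, half-way up, of a steel flange (44 mm across, 18 mm high, loose) lying on the stand's stage under the camera. To be left alone.
- lens_pot_mid (a point): Centre, half-way up, of a round aluminium lens pot (45 mm across, 52 mm high, loose) on the bench. To be left alone.
- gauge_bar: Steel setting bar 34 x 90 x 12 mm lying on the bench, loose; origin at the centre of its underside. To be left alone.
- dial_gauge: Dial gauge lying on its back, 56 mm across, 18 mm high, stem along its +x, loose; origin under the centre of the dial. To be left alone.

How it is judged:
By the outcome, as a careful person would: the job done as asked, in the order asked, and still so for the second after the job is handed in, with the robot touching nothing.
It also fails if it takes over 58 s, if anything falls off the work surface, if the arm or the gripper's body presses on something with over 40 N, if the wrist force passes 120 N, or if a joint passes its speed limit or range.

## Working session

There is one attempt and no reset: what is moved stays moved. The work goes in short steps, Python scripts to look and compute and a tool call to move; the robot and the scene stay as the last step left them, time stands still between calls to the robot, and variables do not carry over. Pictures are saved under pics/ and viewed, and the job is handed in when it is done.

Besides the shell and the picture viewer there is one more tool, called after ">>>" as name(argument=value, ...), one argument or row to a line, values as JSON. carry_out: Moves the arm, as the interface text tells. Its arguments: {"type":"object","properties":{"targets":{"type":"array","items":{"type":"array"}},"fingers":{"type":"number"},"grip_force":{"type":"number"}},"required":["targets"]}

```bash
mkdir -p pics
python3 - <<'E'
from cell import monitor, eyes
import cv2,numpy as np
s=monitor.observe();print({k:np.round(v,3).tolist() for k,v in s.items()})
for n in ["scene","top"]:
    im=eyes.read_camera(n);cv2.imwrite(f"pics/{n}0.png",im[:,:,::-1])
    i=eyes.camera_info(n);print(n,{k:np.round(v,4).tolist() for k,v in i.items()})
E
```

```text
{'time': 0.0, 'qpos': [-1.257, 0.343, 1.525, 0.0, 1.275, -0.146], 'qvel': [0.001, 0.001, -0.001, 0.003, 0.001, -0.001], 'joint_efforts': [0.001, -43.124, -24.422, 0.072, 0.056, -0.0], 'tool_pos': [0.233, -0.47, 0.226], 'tool_rot': [-3.14, -0.0, 0.46], 'contact_force': [0.319, -0.037, 0.312], 'torque': [-0.007, -0.042, -0.006], 'opening': 0.092}
scene {'K': [[445.0999, 0.0, 321.8701], [0.0, 445.0999, 235.0696], [0.0, 0.0, 1.0]], 'dist': [-0.0454, 0.0, 0.0, 0.0, 0.0], 'rvec': [1.1241, 2.4095, -0.9813], 'tvec': [0.388, -0.2557, 1.4633]}
top {'K': [[442.9125, 0.0, 313.8708], [0.0, 442.9125, 237.5343], [0.0, 0.0, 1.0]], 'dist': [0.0272, 0.0, 0.0, 0.0, 0.0], 'rvec': [2.1246, -2.1891, 0.0848], 'tvec': [0.0331, 0.6514, 1.1932]}
```

View pics/scene0.png

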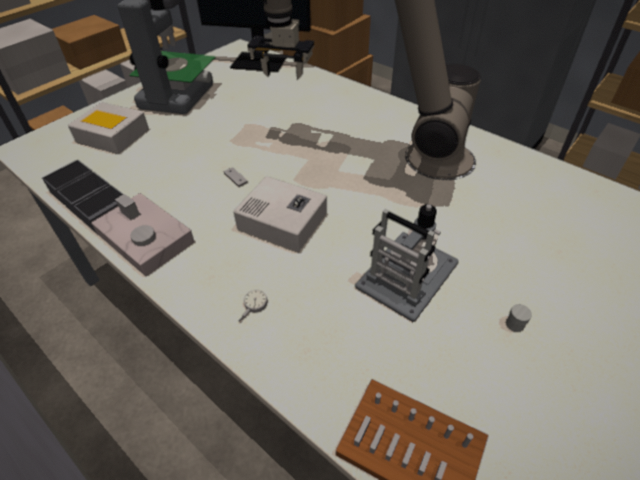

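View pics/top0.png

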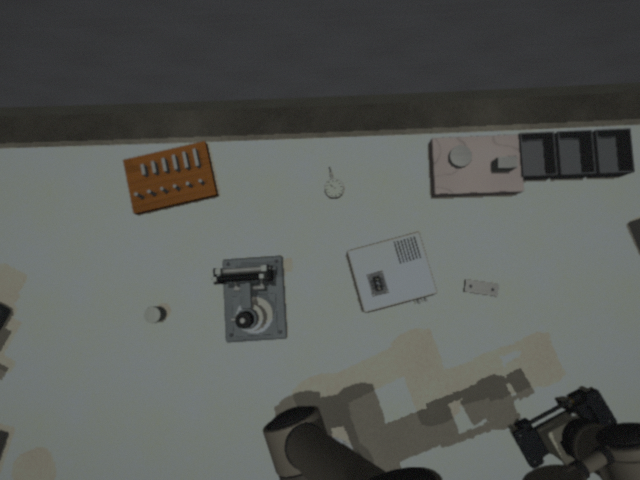

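Run:
```python
import cv2,numpy as np
a=cv2.imread("pics/top0.png")
l=cv2.resize(a[235:360,190:310],None,fx=4.8,fy=4.8,interpolation=cv2.INTER_CUBIC)
r=cv2.resize(a[220:325,335:450],None,fx=5,fy=5,interpolation=cv2.INTER_CUBIC)
cv2.imwrite("pics/tl.png",np.clip(l*1.6,0,255));cv2.imwrite("pics/tr.png",np.clip(r*1.3,0,255))
a=cv2.imread("pics/scene0.png")
cv2.imwrite("pics/sl.png",np.clip(1.5*cv2.resize(a[195:325,345:470],None,fx=4.6,fy=4.6,interpolation=cv2.INTER_CUBIC),0,255))
```

```text
[ WARN:0@0.040] global loadsave.cpp:1063 imwrite_ Unsupported depth image for selected encoder is fallbacked to CV_8U.
```

View pics/tl.png

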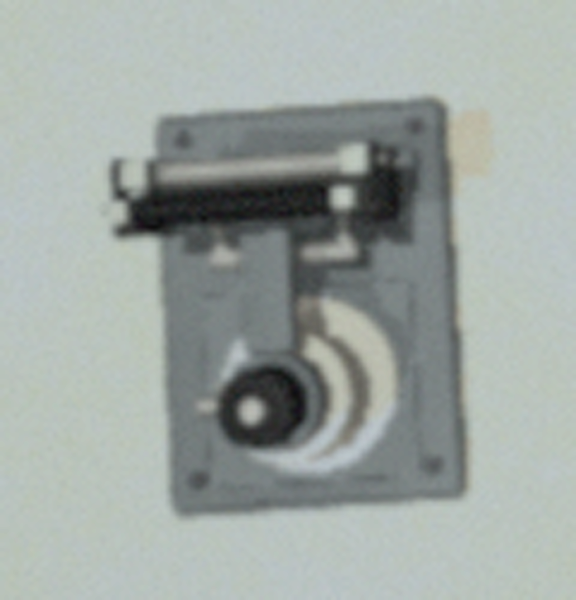

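View pics/tr.png

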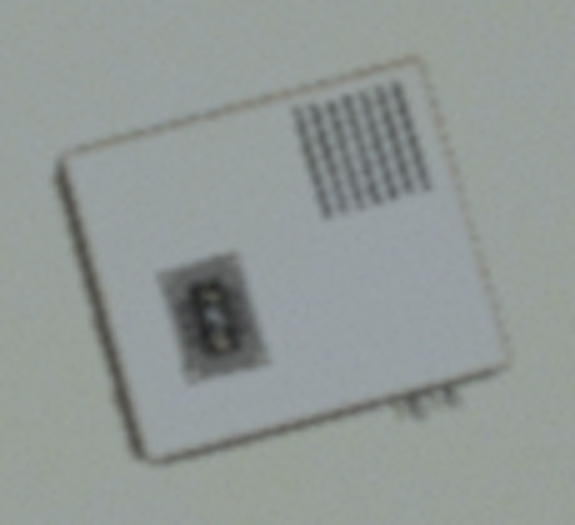

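View pics/sl.png

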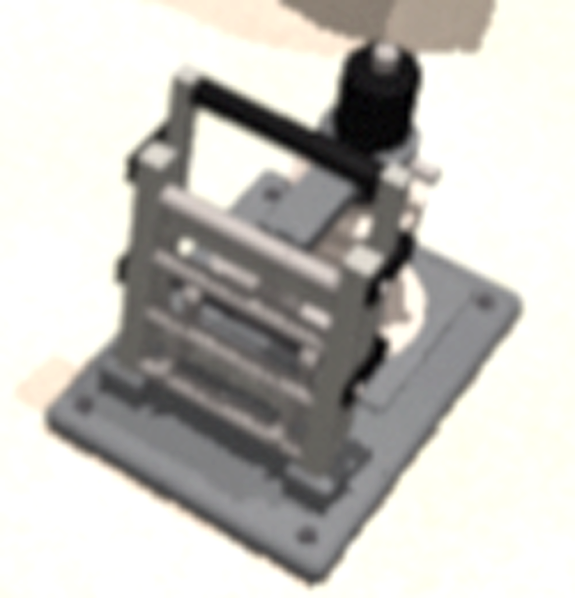

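```bash
cat > h.py <<'E'
import cv2,numpy as np
from cell import monitor, eyes
def ray(i,p):
    u=cv2.undistortPoints(np.array([[p]],float),i['K'],np.array(i['dist'],float))[0,0]
    R=cv2.Rodrigues(np.array(i['rvec'],float))[0];t=np.array(i['tvec'],float).ravel()
    d=R.T@np.array([u[0],u[1],1]);return -R.T@t,d/np.linalg.norm(d)
def atz(i,p,z):
    c,d=ray(i,p);return c+d*(z-c[2])/d[2]
def tri(obs):
    A=np.zeros((3,3));b=np.zeros(3)
    for i,p in obs:
        c,d=ray(i,p);P=np.eye(3)-np.outer(d,d);A+=P;b+=P@c
    return np.linalg.solve(A,b)
def proj(i,X):
    return cv2.projectPoints(np.array(X,float).reshape(-1,3),np.array(i['rvec'],float),np.array(i['tvec'],float),np.array(i['K']),np.array(i['dist'],float))[0][:,0]
E
python3 - <<'E'
from h import *
T=eyes.camera_info("top");S=eyes.camera_info("scene")
np.set_printoptions(precision=4,suppress=True)
B=np.array([atz(T,(190+u/4.8,235+v/4.8),.018) for u,v in [(160,117),(440,100),(465,492),(178,514)]])
print(B,B.mean(0))
for a,b in ((0,3),(1,2),(0,1),(3,2)): d=B[a]-B[b];print(np.linalg.norm(d),np.degrees(np.arctan2(d[1],d[0])))
print('readout')
B=np.array([atz(T,(335+u/5,220+v/5),.075) for u,v in [(60,153),(420,58),(512,370),(147,462)]])
print(B,B.mean(0))
for a,b in ((0,3),(1,2),(0,1),(3,2)): d=B[a]-B[b];print(np.linalg.norm(d),np.degrees(np.arctan2(d[1],d[0])))
print('wheel',atz(T,(335+214/5,220+315/5),.088))
L=tri([(T,(190+122/4.8,235+212/4.8)),(S,(345+397/4.6,195+175/4.6))])
Rr=tri([(T,(190+342/4.8,235+196/4.8)),(S,(345+188/4.6,195+76/4.6))])
print(L,Rr,(L+Rr)/2,L-Rr)
E
```

```text
[[0.6001 0.2696 0.018 ]
 [0.605  0.1056 0.018 ]
 [0.3805 0.0959 0.018 ]
 [0.3726 0.2606 0.018 ]] [0.4895 0.1829 0.018 ]
0.22767520841351815 2.256315191594055
0.22476770622246817 2.470106738030195
0.16401793032297549 91.72771253580751
0.16485554857027487 92.74146191320881
readout
[[ 0.6101 -0.0745  0.075 ]
 [ 0.6549 -0.2674  0.075 ]
 [ 0.4892 -0.3063  0.075 ]
 [ 0.4465 -0.114   0.075 ]] [ 0.5502 -0.1905  0.075 ]
0.1682746242249146 13.591748555163466
0.17022072427367488 13.215713768534401
0.19799389658833955 103.0914935011789
0.196903417193763 102.52344992828688
wheel [ 0.5221 -0.1509  0.088 ]
[0.541  0.2419 0.2285] [0.546  0.1345 0.2283] [0.5435 0.1882 0.2284] [-0.005   0.1073  0.0002]
```

>>> carry_out(
  targets=[
    [[0,0,-0.02],-0.165],
    [[0,0,-0.02],-0.165],
    [[0,0,-0.02],-0.165],
    [[0,0,-0.02],-0.165],
    [[0,0,-0.02],-0.165],
    [[0,0,-0.02],-0.165],
    [[0,0,-0.02],-0.165],
  ],
)

```text
time: 0.98
tool_pos: [0.2324, -0.4686, 0.3655]
tool_rot: [-3.139, -0.013, 1.652]
contact_force: [-0.2, -0.5, 0.1]
opening: 0.0915
```

>>> carry_out(
  targets=[
    [[0.0525,0.03,0],0],
    [[0.0525,0.03,0],0],
    [[0.0525,0.03,0],0],
    [[0.0525,0.03,0],0],
    [[0.0525,0.03,0],0],
    [[0.0525,0.03,0],0],
  ],
)

```text
time: 1.72
tool_pos: [0.3884, -0.134, 0.3674]
tool_rot: [-3.138, -0.014, 1.646]
contact_force: [1.0, -1.0, -0.8]
opening: 0.0915
```

Run:
```python
from h import *
s=monitor.observe();print(s['tool_pos'],s['tool_rot'],s['time'],s['qpos'])
i=eyes.camera_info("wrist");im=eyes.read_camera("wrist");cv2.imwrite("pics/w1.png",im[:,:,::-1])
import pickle;pickle.dump(i,open('w1.pkl','wb'))
print(proj(i,[[.5205,-.151,.088],[.5435,.188,.226]]))
```

```text
[ 0.38835485 -0.1339778   0.36739192] [-3.13809862 -0.01418559  1.64593862] 1.725 [-0.52692225  0.05238914  1.50910391  0.00971416  1.59101267 -0.60194595]
[[ 419.22308128  225.59326027]
 [ 587.81472037 -232.08093192]]
```

View pics/w1.png

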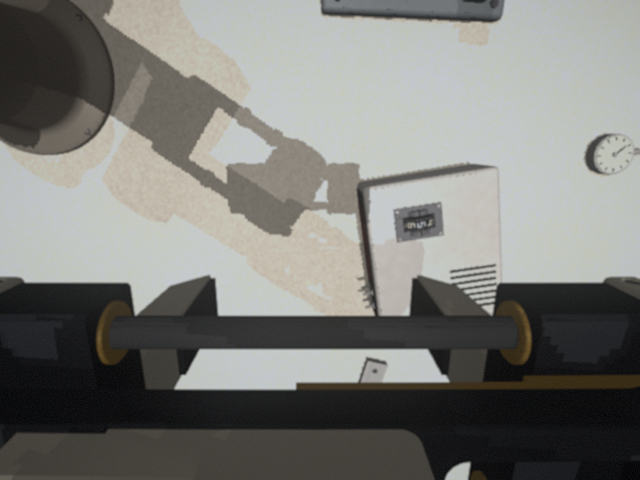

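>>> carry_out(
  targets=[
    [[0.05,0.03,0],0],
    [[0.05,0.03,0],0],
    [[0.05,0.03,0],0.0],
    [[0.05,0.03,0],0.015],
    [[0,0,0],0.015],
  ],
)

```text
time: 2.4
tool_pos: [0.4941, 0.0862, 0.3692]
tool_rot: [-3.137, -0.018, 1.624]
contact_force: [-0.2, 0.0, 0.7]
opening: 0.0917
```

Run:
```python
from h import *
s=monitor.observe();print(s['tool_pos'],s['tool_rot'],s['time'],s['qpos'])
i=eyes.camera_info("wrist");im=eyes.read_camera("wrist");cv2.imwrite("pics/w2.png",im[:,:,::-1])
import pickle;pickle.dump(i,open('w2.pkl','wb'))
print(proj(i,[[.5205,-.151,.088],[.541,.2419,.2305],[.546,.1345,.2305]]), ray(i,(320,240)))
```

```text
[0.49406302 0.0862266  0.36915853] [-3.13706044 -0.01809678  1.62434863] 2.4 [ 0.00837693  0.2293983   1.29450574  0.01789783  1.62302592 -0.0443297 ]
[[323.99948469 374.486209  ]
 [387.90714676  30.95656277]
 [380.4858841  177.11056086]] (array([0.49169632, 0.15662352, 0.52918089]), array([ 0.02648406, -0.25149077, -0.96749728]))
```

View pics/w2.png

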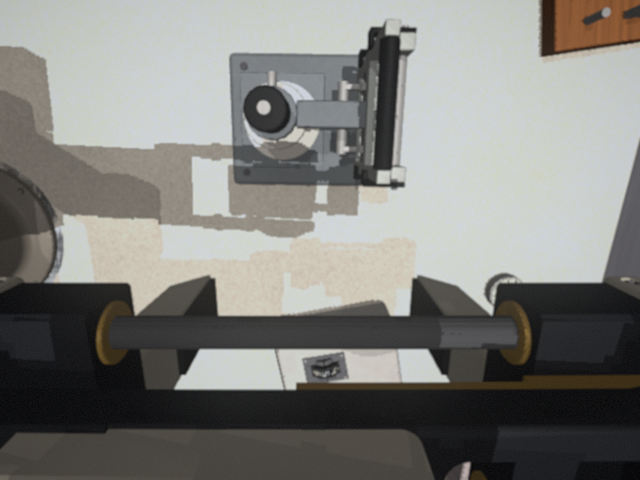

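Run:
```python
from h import *
import pickle
i=pickle.load(open('w2.pkl','rb'));im=cv2.imread('pics/w2.png')
cv2.imwrite('pics/w2c.png',cv2.resize(im[10:200,340:430],None,fx=3,fy=3,interpolation=cv2.INTER_CUBIC))
for r in (50,70,90,110,130,150,160): 
    row=im[r,360:420].max(1); print(r,row.tolist())
```

```text
50 [114, 69, 59, 61, 64, 60, 54, 45, 42, 48, 54, 57, 62, 66, 65, 64, 61, 63, 59, 47, 35, 33, 33, 33, 31, 34, 36, 40, 44, 44, 51, 50, 52, 47, 43, 40, 37, 34, 36, 60, 91, 110, 112, 114, 113, 115, 114, 116, 115, 109, 103, 102, 114, 144, 178, 202, 208, 209, 208, 210]
70 [63, 62, 63, 64, 63, 64, 62, 63, 78, 100, 118, 121, 117, 111, 104, 99, 98, 99, 85, 54, 34, 34, 30, 36, 36, 36, 43, 44, 49, 50, 51, 48, 46, 45, 41, 37, 33, 59, 108, 161, 186, 184, 173, 163, 152, 151, 178, 204, 210, 211, 208, 211, 210, 213, 213, 212, 211, 210, 209, 214]
90 [74, 75, 74, 72, 71, 66, 64, 76, 99, 118, 120, 119, 120, 115, 121, 140, 142, 105, 54, 35, 34, 37, 37, 38, 41, 44, 47, 52, 50, 52, 48, 46, 44, 41, 36, 39, 80, 139, 179, 191, 183, 171, 158, 148, 155, 182, 204, 210, 211, 210, 211, 212, 210, 211, 213, 210, 210, 210, 210, 215]
110 [84, 85, 86, 86, 82, 80, 83, 100, 118, 120, 119, 117, 118, 122, 119, 109, 74, 44, 32, 34, 38, 38, 40, 41, 47, 48, 47, 52, 51, 48, 45, 43, 41, 39, 45, 87, 146, 185, 192, 178, 166, 154, 153, 178, 206, 215, 212, 211, 212, 212, 211, 209, 210, 211, 211, 210, 211, 212, 211, 211]
130 [99, 86, 61, 54, 63, 79, 100, 116, 120, 118, 116, 117, 112, 113, 109, 78, 41, 36, 36, 40, 40, 41, 44, 48, 48, 48, 50, 50, 48, 47, 44, 41, 42, 61, 111, 162, 189, 188, 174, 164, 153, 155, 183, 209, 217, 218, 217, 214, 214, 216, 216, 216, 213, 213, 213, 210, 212, 214, 212, 213]
150 [103, 107, 98, 82, 79, 99, 116, 120, 119, 117, 113, 113, 135, 139, 96, 46, 34, 40, 41, 41, 43, 46, 46, 50, 48, 50, 49, 48, 44, 45, 44, 46, 78, 137, 181, 193, 180, 167, 158, 152, 170, 198, 212, 214, 214, 215, 215, 213, 213, 213, 213, 212, 213, 213, 215, 218, 218, 215, 213, 216]
160 [64, 59, 64, 73, 89, 109, 118, 120, 118, 115, 118, 136, 148, 115, 64, 41, 38, 42, 43, 43, 44, 49, 47, 49, 52, 53, 50, 49, 46, 45, 44, 64, 115, 167, 189, 188, 175, 162, 154, 163, 193, 212, 216, 213, 212, 213, 212, 214, 211, 212, 213, 212, 214, 215, 216, 216, 216, 218, 217, 215]
```

View pics/w2c.png

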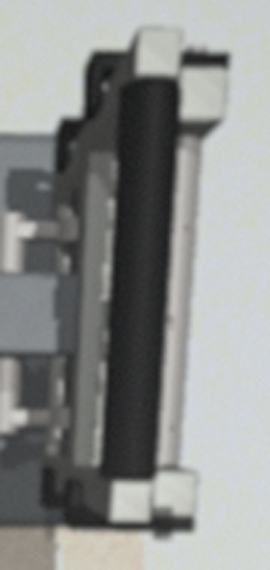

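Run:
```python
from h import *
import pickle
i=pickle.load(open('w2.pkl','rb'))
a=atz(i,(390.0,36),.227);b=atz(i,(382.2,169),.227);print(a,b,(a+b)/2,np.linalg.norm(a-b),np.degrees(np.arctan2(*(a-b)[[1,0]])))
```

```text
[0.54350198 0.2395557  0.227     ] [0.54739044 0.14086894 0.227     ] [0.54544621 0.19021232 0.227     ] 0.09876334169688415 92.25640460984674
```

>>> carry_out(
  targets=[
    [[0.05,0.028,0],0.007],
    [[0.051,0.0285,0],0.007],
    [[0,0,0.03],0],
    [[0,0,0.03],0],
  ],
)

```text
time: 2.95
tool_pos: [0.5476, 0.1863, 0.3113]
tool_rot: [-3.141, -0.015, 1.601]
contact_force: [-0.2, 0.3, -0.7]
opening: 0.0919
```

```bash
cat >> h.py <<'E'
from scipy.spatial.transform import Rotation as Ro
def go(t):
    s=monitor.observe();R=Ro.from_euler('xyz',s['tool_rot']);print(np.round(s['time'],2),s['tool_pos'].__repr__(),np.round(s['tool_rot'],3),'F',np.round(s['contact_force'],1),'op',np.round(s['opening'],4))
    print('zaxis',R.as_matrix()[:,2],'delta tool',R.inv().apply(np.array(t)-s['tool_pos']))
E
python3 -c "
from h import *
go([.545,.19,.206])"
```

```text
2.95 array([0.5476323 , 0.18625409, 0.31126388]) [-3.141 -0.015  1.601] F [-0.2  0.3 -0.7] op 0.0919
zaxis [-0.00108312  0.01524602 -0.99988319] delta tool [ 0.00221561 -0.00245251  0.10531155]
```

>>> carry_out(
  targets=[
    [[0.001,-0.0025,0.03],0],
    [[0.001,0,0.03],0],
    [[0,0,0.02],0],
    [[0,0,0.01],0],
    [[0,0,0.008],0],
  ],
)

```text
time: 3.58
tool_pos: [0.5437, 0.1818, 0.209]
tool_rot: [-3.137, -0.013, 1.594]
contact_force: [0.2, 0.4, 0.1]
opening: 0.0918
```

```bash
python3 -c "
from h import *
go([.545,.19,.206])
im=eyes.read_camera('wrist');cv2.imwrite('pics/w3.png',im[:,:,::-1])"
```

```text
3.58 array([0.54371063, 0.18182307, 0.2089743 ]) [-3.137 -0.013  1.594] F [0.2 0.4 0.1] op 0.0918
zaxis [-0.00485443  0.01248264 -0.99991031] delta tool [0.00810725 0.00148986 0.00306984]
```

View pics/w3.png

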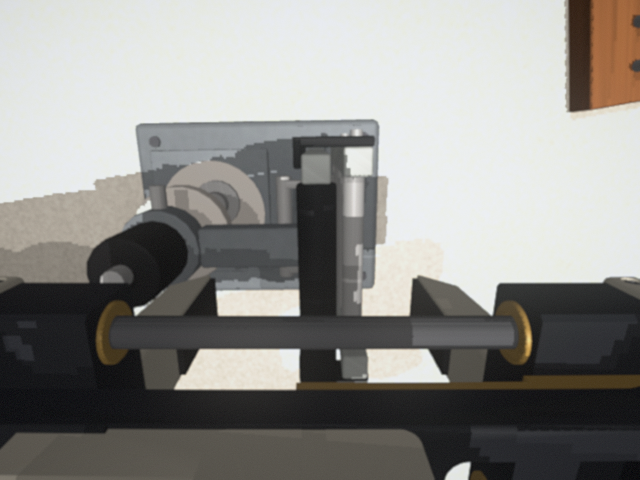

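>>> carry_out(
  targets=[
    [[0.008,0.0015,0.003],-0.01],
    [[0,0,0],0],
  ],
)

```text
time: 3.88
tool_pos: [0.5452, 0.1902, 0.2059]
tool_rot: [-3.137, -0.013, 1.604]
contact_force: [0.2, -0.2, -0.0]
opening: 0.0916
```

>>> carry_out(
  targets=[
    [[0,0,0],0],
    [[0,0,0],0],
    [[0,0,0],0],
    [[0,0,0],0],
    [[0,0,0],0],
    [[0,0,0],0],
  ],
  fingers=1,
  grip_force=35,
)

```text
time: 4.62
tool_pos: [0.5456, 0.1906, 0.207]
tool_rot: [-3.139, -0.013, 1.605]
contact_force: [-0.1, 0.1, -0.2]
opening: 0.0362
```

```bash
python3 -c "
from h import *
go([.545,.19,.206])"
```

```text
4.62 array([0.54564047, 0.190589  , 0.20701031]) [-3.139 -0.013  1.605] F [-0.1  0.1 -0.2] op 0.0362
zaxis [-0.0026669   0.01284534 -0.99991394] delta tool [-0.00057994 -0.00065786  0.00100437]
```

>>> carry_out(
  targets=[
    [[0,0,0.0],0],
    [[0,0,0],0],
    [[0,0,0],0],
    [[0,0,0],0],
  ],
)

```text
time: 5.12
tool_pos: [0.5453, 0.1905, 0.2069]
tool_rot: [-3.138, -0.013, 1.605]
contact_force: [0.9, 0.3, 0.1]
opening: 0.0151
```

```bash
python3 -c "
from h import *
go([.545,.19,.206])"
```

```text
5.12 array([0.54526832, 0.1905268 , 0.20691915]) [-3.138 -0.013  1.605] F [0.9 0.3 0.1] op 0.0151
zaxis [-0.00359117  0.01267457 -0.99991323] delta tool [-0.00052909 -0.00028319  0.00091336]
```

>>> carry_out(
  targets=[
    [[0,0,-0.005],0],
    [[0,0,-0.01],0],
    [[0.0002,0,-0.015],0],
    [[0.0002,0,-0.015],0],
  ],
)

```text
time: 5.62
tool_pos: [0.5452, 0.1905, 0.2513]
tool_rot: [-3.134, -0.013, 1.605]
contact_force: [2.2, 0.3, -8.5]
opening: 0.0147
```

```bash
python3 -c "
from h import *
go([.5453,.1905,.309])"
```

```text
5.62 array([0.54517056, 0.19050203, 0.25129571]) [-3.134 -0.013  1.605] F [ 2.2  0.3 -8.5] op 0.0147
zaxis [-0.0078414   0.01232733 -0.99989327] delta tool [ 0.00071989 -0.00029875 -0.05769917]
```

>>> carry_out(
  targets=[
    [[0.0002,0,-0.015],0],
    [[0.0002,0,-0.015],0],
    [[0.0002,0,-0.015],0],
    [[0.0002,0,-0.01],0],
    [[0,0,-0.003],0],
    [[0,0,0],0],
  ],
)

```text
time: 6.38
tool_pos: [0.5452, 0.1905, 0.3148]
tool_rot: [-3.135, -0.013, 1.605]
contact_force: [2.3, 1.2, -6.6]
opening: 0.0148
```

```bash
python3 -c "
from h import *
go([.5453,.1905,.309])
for n in ['scene','wrist']:
  im=eyes.read_camera(n)[:,:,::-1]
  if n=='scene': im=np.clip(1.3*cv2.resize(im[165:325,345:470].astype(float),None,fx=3.7,fy=3.7,interpolation=cv2.INTER_CUBIC),0,255).astype(np.uint8)
  cv2.imwrite(f'pics/{n}4.png',im)"
```

```text
6.38 array([0.54517373, 0.19050855, 0.3148265 ]) [-3.135 -0.013  1.605] F [ 2.3  1.2 -6.6] op 0.0148
zaxis [-0.006607    0.01249352 -0.99990012] delta tool [-8.69072138e-05  1.61895032e-04  5.82497469e-03]
```

View pics/scene4.png

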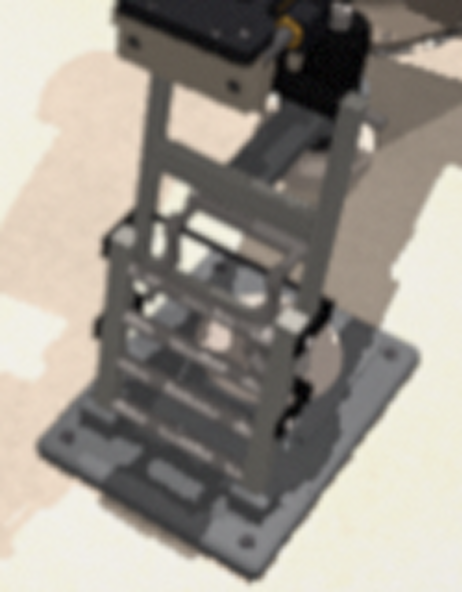

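View pics/wrist4.png

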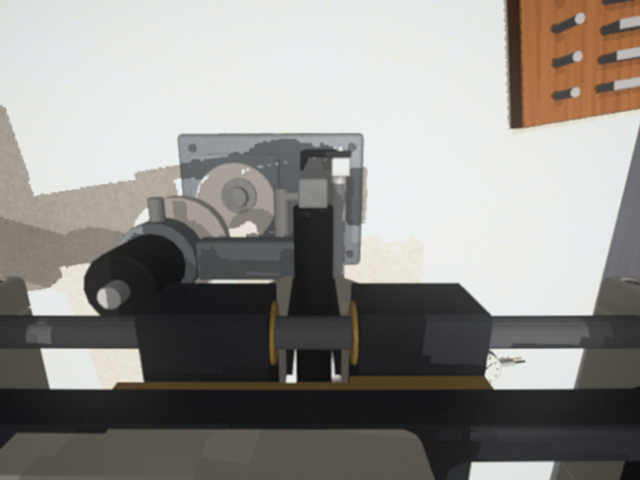

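>>> carry_out(
  targets=[
    [[0,0,0.005],0],
    [[0,0,0.005],0],
    [[0,0,0.004],0],
    [[0,0,0.003],0],
  ],
)

```text
time: 6.98
tool_pos: [0.5452, 0.1905, 0.2957]
tool_rot: [-3.135, -0.012, 1.605]
contact_force: [2.1, 2.1, -5.3]
opening: 0.0153
```

>>> carry_out(
  targets=[
    [[0,0,0.002],0],
    [[0,0,0.002],0],
  ],
)

```text
time: 7.22
tool_pos: [0.5452, 0.1905, 0.2913]
tool_rot: [-3.135, -0.012, 1.605]
contact_force: [2.9, 0.9, -5.9]
opening: 0.0145
```

>>> carry_out(
  targets=[
    [[0,0,0.001],0],
  ],
)

```text
time: 7.35
tool_pos: [0.5452, 0.1905, 0.2909]
tool_rot: [-3.135, -0.012, 1.605]
contact_force: [-0.4, -0.4, 1.1]
opening: 0.015
```

>>> carry_out(
  targets=[
    [[0,0,0.001],0],
  ],
)

```text
time: 7.48
tool_pos: [0.5452, 0.1905, 0.2909]
tool_rot: [-3.137, -0.012, 1.605]
contact_force: [-0.7, 0.2, 2.7]
opening: 0.0148
```

>>> carry_out(
  targets=[
    [[0,0,0],0],
    [[0,0,0],0],
    [[0,0,0],0],
    [[0,0,0],0],
    [[0,0,0],0],
  ],
  fingers=0.4,
)

```text
time: 8.1
tool_pos: [0.5451, 0.1905, 0.2919]
tool_rot: [-3.138, -0.013, 1.605]
contact_force: [-0.6, -0.3, 0.6]
opening: 0.0548
```

>>> carry_out(
  targets=[
    [[0,0,-0.01],0],
    [[0,0,-0.03],0],
    [[0,0,-0.04],0],
    [[0,0,-0.03],0],
  ],
)

```text
time: 8.6
tool_pos: [0.5448, 0.1889, 0.4046]
tool_rot: [-3.134, -0.012, 1.605]
contact_force: [-0.3, 0.3, 0.4]
opening: 0.055
```

```bash
python3 -c "
from h import *
go([.5205,-.151,.15])
S=eyes.camera_info('scene')
im=eyes.read_camera('scene')[:,:,::-1]
cv2.imwrite('pics/s5f.png',im)
im=np.clip(1.3*cv2.resize(im[165:325,345:470].astype(float),None,fx=3.7,fy=3.7,interpolation=cv2.INTER_CUBIC),0,255).astype(np.uint8)
cv2.imwrite(f'pics/s5.png',im)
for c in (.042,.084,.126): print(c,(proj(S,[[.5435,.2447,.2305+c],[.5475,.1358,.2305+c]])-[345,165])*3.7)
"
```

```text
8.6 array([0.54475927, 0.188937  , 0.40464939]) [-3.134 -0.012  1.605] F [-0.3  0.3  0.4] op 0.055
zaxis [-0.00848078  0.01159554 -0.9998968 ] delta tool [-0.34192572 -0.03368161  0.25088709]
0.042 [[331.03808405 199.06669679]
 [156.5640664  116.56453051]]
0.084 [[344.95014026 139.90420409]
 [163.85104591  57.70561331]]
0.126 [[359.82532953  76.40661107]
 [171.61085713  -5.21149573]]
```

View pics/s5.png

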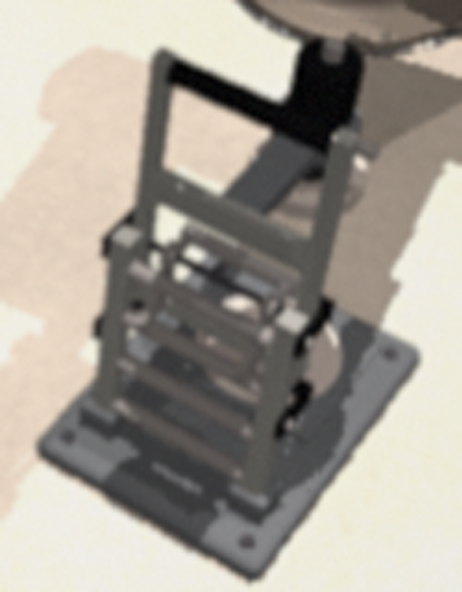

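>>> carry_out(
  targets=[
    [[-0.055,-0.006,0],0],
    [[-0.055,-0.006,0],0],
    [[-0.055,-0.006,0],0],
    [[-0.055,-0.006,0.03],0],
    [[-0.055,-0.006,0.03],0],
    [[-0.055,0,0.03],0],
    [[0,0,0.03],-0.1],
    [[0,0,0.03],-0.09],
  ],
  fingers=1,
  grip_force=30,
)

```text
time: 9.65
tool_pos: [0.5297, -0.1473, 0.2601]
tool_rot: [3.126, -0.006, 1.801]
contact_force: [-0.0, 0.2, 0.5]
opening: 0.0009
```

```bash
python3 -c "
from h import *
import pickle
go([.5205,-.151,.12])
i=eyes.camera_info('wrist');pickle.dump(i,open('w6.pkl','wb'))
print(proj(i,[[.5205,-.151,.088]]))
im=eyes.read_camera('wrist')[:,:,::-1]
cv2.imwrite('pics/w6.png',im)
"
```

```text
9.65 array([ 0.52971901, -0.14730758,  0.26010801]) [ 3.126 -0.006  1.801] F [-0.   0.2  0.5] op 0.0009
zaxis [ 0.01408882  0.00946963 -0.99985591] delta tool [-0.00232881 -0.01204232  0.13992297]
[[299.2924195  222.45425746]]
```

View pics/w6.png

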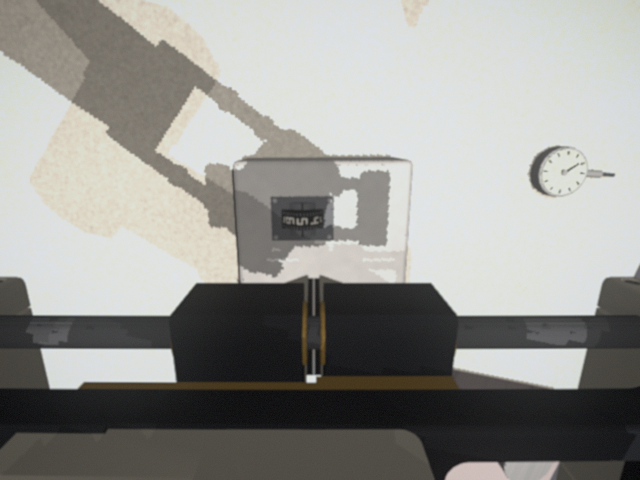

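```bash
python3 -c "
from h import *
im=cv2.imread('pics/w6.png')
c=im[190:250,260:345]
cv2.imwrite('pics/w6c.png',np.clip(1.6*cv2.resize(c.astype(float),None,fx=8,fy=8,interpolation=cv2.INTER_CUBIC),0,255).astype(np.uint8))
"
```

```text
(no output)
```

View pics/w6c.png

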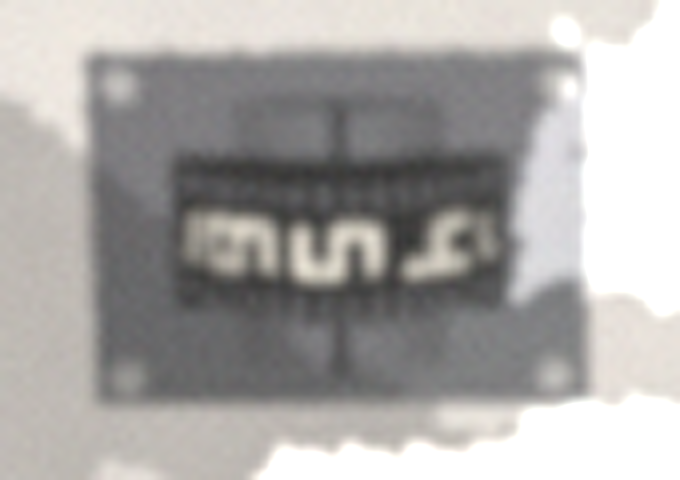

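```bash
python3 -c "
import cv2
im=cv2.imread('pics/w6c.png');cv2.imwrite('pics/w6r.png',cv2.rotate(im[150:310,160:520],cv2.ROTATE_90_COUNTERCLOCKWISE))
"
```

```text
(no output)
```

View pics/w6r.png

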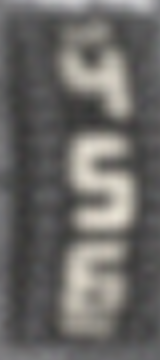

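```bash
python3 -c "
from h import *
import pickle
i=pickle.load(open('w6.pkl','rb'))
print(atz(i,(302,219),.088))
i=pickle.load(open('w1.pkl','rb'))
print(atz(i,(419,222),.088))
"
```

```text
[ 0.52223971 -0.14721799  0.088     ]
[ 0.51955106 -0.14651133  0.088     ]
```

```bash
python3 -c "
from h import *
go([.5276,-.1471,.100])
"
```

```text
9.7 array([ 0.52802542, -0.14662062,  0.25581577]) [ 3.132 -0.01   1.805] F [-1.3 -0.2 -3.3] op 0.0004
zaxis [ 0.00733124  0.01200279 -0.99990109] delta tool [-0.00192167 -0.00207009  0.15579149]
```

>>> carry_out(
  targets=[
    [[0,-0.001,0.04],0],
    [[0,0,0.04],0],
    [[0,0,0.04],0],
    [[0,0,0.02],0],
    [[0,0,0.008],0],
    [[0,0,0],0],
  ],
)

```text
time: 10.45
tool_pos: [0.5318, -0.146, 0.1093]
tool_rot: [3.126, -0.006, 1.798]
contact_force: [0.2, 0.2, 0.3]
opening: 0.0004
```

```bash
python3 -c "
from h import *
go([.5276,-.1471,.090])
im=eyes.read_camera('wrist')[:,:,::-1]
cv2.imwrite('pics/w7.png',im)
"
```

```text
10.45 array([ 0.5317905 , -0.1459567 ,  0.10933134]) [ 3.126 -0.006  1.798] F [0.2 0.2 0.3] op 0.0004
zaxis [ 0.01397138  0.00927082 -0.99985942] delta tool [-0.00028178 -0.00464342  0.01925948]
```

View pics/w7.png

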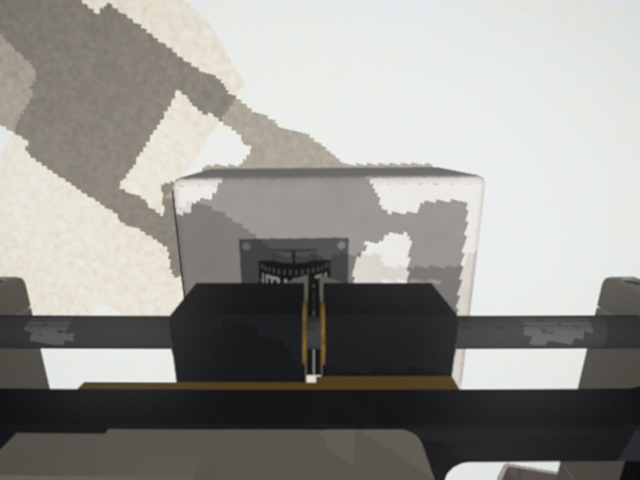

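>>> carry_out(
  targets=[
    [[0,-0.004,0.01],0],
    [[0,0,0.005],0],
    [[0,0,0.002],0],
  ],
)

```text
time: 10.88
tool_pos: [0.5294, -0.1474, 0.0939]
tool_rot: [3.122, -0.003, 1.798]
contact_force: [-0.5, -0.4, -0.4]
opening: 0.0006
```

>>> carry_out(
  targets=[
    [[0,0,0.002],0],
  ],
)

```text
time: 11.0
tool_pos: [0.5294, -0.1475, 0.0919]
tool_rot: [3.122, -0.003, 1.798]
contact_force: [0.6, 0.9, -0.7]
opening: 0.0003
```

>>> carry_out(
  targets=[
    [[0,0,0.002],0],
  ],
)

```text
time: 11.12
tool_pos: [0.5296, -0.1475, 0.0899]
tool_rot: [3.121, -0.003, 1.798]
contact_force: [0.0, -0.1, -0.4]
opening: 0.0005
```

>>> carry_out(
  targets=[
    [[0,0,0.002],0],
  ],
)

```text
time: 11.25
tool_pos: [0.5297, -0.1475, 0.0878]
tool_rot: [3.121, -0.002, 1.798]
contact_force: [0.1, -0.8, 1.0]
opening: 0.0003
```

>>> carry_out(
  targets=[
    [[0,0,0.0015],0],
  ],
)

```text
time: 11.38
tool_pos: [0.5306, -0.1474, 0.087]
tool_rot: [3.119, -0.002, 1.798]
contact_force: [1.3, 3.6, 9.6]
opening: 0.0005
```

>>> carry_out(
  targets=[
    [[0,-0.0035,0.001],0],
    [[0,-0.0035,0.001],0],
  ],
)

```text
time: 11.62
tool_pos: [0.5273, -0.1483, 0.0879]
tool_rot: [3.111, 0.0, 1.797]
contact_force: [0.7, 3.6, 9.6]
opening: 0.0004
```

>>> carry_out(
  targets=[
    [[0,-0.0035,0.001],0],
    [[0,-0.0025,0.001],0],
  ],
)

```text
time: 11.88
tool_pos: [0.5234, -0.1491, 0.0882]
tool_rot: [3.105, 0.002, 1.798]
contact_force: [-0.2, 2.4, 6.8]
opening: 0.0006
```

>>> carry_out(
  targets=[
    [[0,-0.0035,0.001],0],
    [[0,-0.0035,0.001],0],
  ],
)

```text
time: 12.12
tool_pos: [0.5178, -0.1505, 0.088]
tool_rot: [3.102, 0.004, 1.798]
contact_force: [-0.2, 1.5, 6.3]
opening: 0.0005
```

>>> carry_out(
  targets=[
    [[0,0,-0.01],0],
    [[0,0,-0.04],0],
    [[-0.02,0,-0.05],0],
    [[-0.02,0,0],0],
  ],
)

```text
time: 12.62
tool_pos: [0.523, -0.1899, 0.1923]
tool_rot: [3.102, 0.004, 1.8]
contact_force: [0.3, -0.5, -0.5]
opening: 0.0002
```

```bash
cat > look.py <<'E'
from h import *
import sys
n=sys.argv[1]
go([.5276,-.1471,.090])
i=eyes.camera_info('wrist');p=proj(i,[[.5215,-.1485,.088]])[0];print(p)
im=eyes.read_camera('wrist')[:,:,::-1]
u,v=int(p[0]),int(p[1])
c=im[max(0,v-45):v+45,max(0,u-45):u+45].astype(float)
cv2.imwrite(f'pics/{n}.png',np.clip(1.5*cv2.resize(cv2.rotate(c,cv2.ROTATE_90_COUNTERCLOCKWISE),None,fx=6,fy=6,interpolation=cv2.INTER_CUBIC),0,255).astype(np.uint8))
E
python3 look.py w8
```

```text
12.62 array([ 0.52300912, -0.18991887,  0.19230346]) [3.102 0.004 1.8  ] F [ 0.3 -0.5 -0.5] op 0.0002
zaxis [ 0.03933259  0.0051395  -0.99921296] delta tool [0.04106061 0.01014679 0.10262358]
[317.6951474  184.47197144]
```

View pics/w8.png

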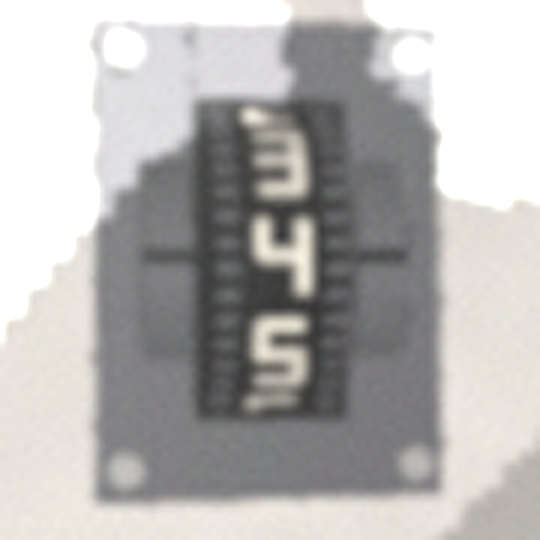

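>>> carry_out(
  targets=[
    [[0.02,0.006,0.03],0],
    [[0.02,0.006,0.03],0],
    [[0,0,0.025],0],
    [[0,0,0.008],0],
    [[0,0,0.0],0],
  ],
)

```text
time: 13.3
tool_pos: [0.5256, -0.148, 0.0902]
tool_rot: [3.112, -0.003, 1.795]
contact_force: [-1.0, 0.9, -0.3]
opening: 0.0007
```

```bash
python3 -c "
from h import *
go([.53,-.1475,.09])"
```

```text
13.3 array([ 0.52563352, -0.1480203 ,  0.09015511]) [ 3.112e+00 -3.000e-03  1.795e+00] F [-1.   0.9 -0.3] op 0.0007
zaxis [ 0.02838117  0.00910942 -0.99955567] delta tool [-0.00046478  0.00436628  0.0002837 ]
```

>>> carry_out(
  targets=[
    [[0,0.0045,-0.002],0],
    [[0,0,0.002],0],
    [[0,0,0.002],0],
  ],
)

```text
time: 13.68
tool_pos: [0.5316, -0.1479, 0.0903]
tool_rot: [3.109, -0.0, 1.794]
contact_force: [-0.0, 0.1, -0.0]
opening: 0.0004
```

>>> carry_out(
  targets=[
    [[0,0,0.002],0],
  ],
)

```text
time: 13.8
tool_pos: [0.5318, -0.1479, 0.0885]
tool_rot: [3.108, 0.0, 1.794]
contact_force: [-0.6, 0.3, -0.2]
opening: 0.0005
```

>>> carry_out(
  targets=[
    [[0,0,0.002],0],
  ],
)

```text
time: 13.92
tool_pos: [0.5322, -0.148, 0.0868]
tool_rot: [3.107, 0.0, 1.794]
contact_force: [1.4, 2.3, 7.0]
opening: 0.0007
```

>>> carry_out(
  targets=[
    [[0,-0.001,0.001],0],
  ],
)

```text
time: 14.05
tool_pos: [0.5323, -0.1481, 0.0866]
tool_rot: [3.105, 0.001, 1.794]
contact_force: [1.5, 3.9, 7.8]
opening: -0.0002
```

>>> carry_out(
  targets=[
    [[0,-0.0035,0.001],0],
    [[0,-0.0035,0.001],0],
    [[0,-0.0035,0.001],0],
    [[0,-0.0035,0.001],0],
  ],
)

```text
time: 14.55
tool_pos: [0.5252, -0.1497, 0.0882]
tool_rot: [3.088, 0.006, 1.793]
contact_force: [-0.1, 2.8, 8.0]
opening: 0.0006
```

>>> carry_out(
  targets=[
    [[0,-0.0035,0.001],0],
    [[0,-0.0035,0.001],0],
  ],
)

```text
time: 14.8
tool_pos: [0.5197, -0.1511, 0.088]
tool_rot: [3.084, 0.007, 1.793]
contact_force: [-0.3, 2.7, 6.7]
opening: 0.0003
```

>>> carry_out(
  targets=[
    [[0,0,-0.01],0],
    [[0,0,-0.04],0],
    [[-0.02,0,-0.05],0],
    [[-0.02,0,0],0],
  ],
)

```text
time: 15.3
tool_pos: [0.5224, -0.1906, 0.1921]
tool_rot: [3.085, 0.007, 1.795]
contact_force: [0.0, 0.1, -1.0]
opening: 0.0006
```

```bash
python3 look.py w9
```

```text
15.3 array([ 0.52240675, -0.19055914,  0.19213706]) [3.085 0.007 1.795] F [ 0.   0.1 -1. ] op 0.0006
zaxis [ 0.056664    0.00553027 -0.99837799] delta tool [0.04195187 0.00895574 0.102506  ]
[315.99371754 183.30449263]
```

View pics/w9.png

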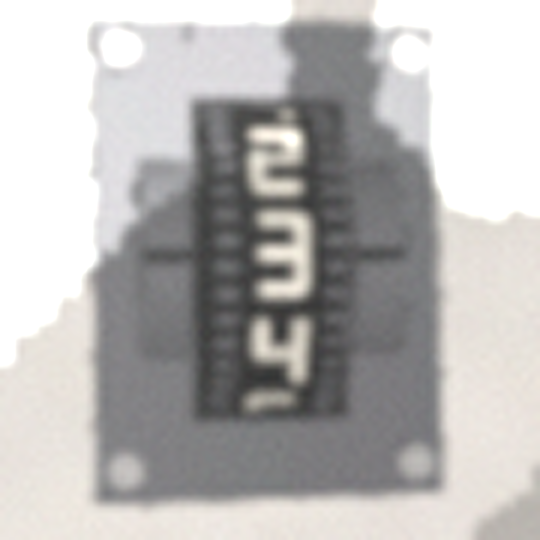

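Wheel shows 3 on the index line (2 beyond, 4 in front). Final check of the whole scene.

```bash
python3 -c "
from h import *
im=eyes.read_camera('scene')[:,:,::-1];cv2.imwrite('pics/s9.png',im)
t=eyes.read_camera('top')[:,:,::-1];cv2.imwrite('pics/t9.png',t)
a=cv2.imread('pics/s5f.png').astype(int);d=np.abs(a-im).sum(2)[180:300,360:445];print('stand diff vs after release',np.percentile(d,[50,95,99.5]))
"
```

```text
stand diff vs after release [ 33. 215. 233.]
```

View pics/s9.png

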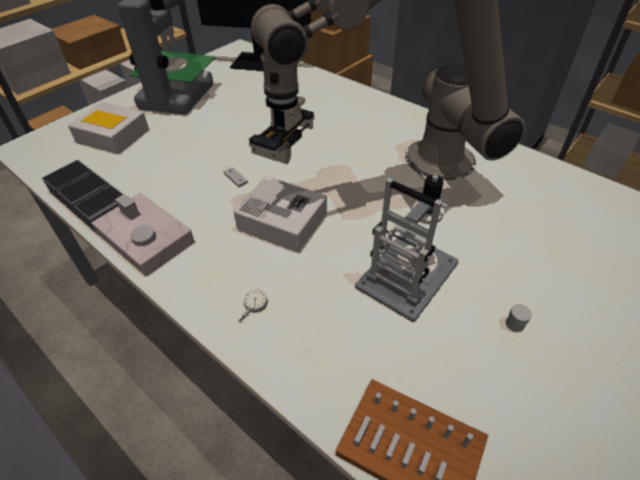

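View pics/t9.png

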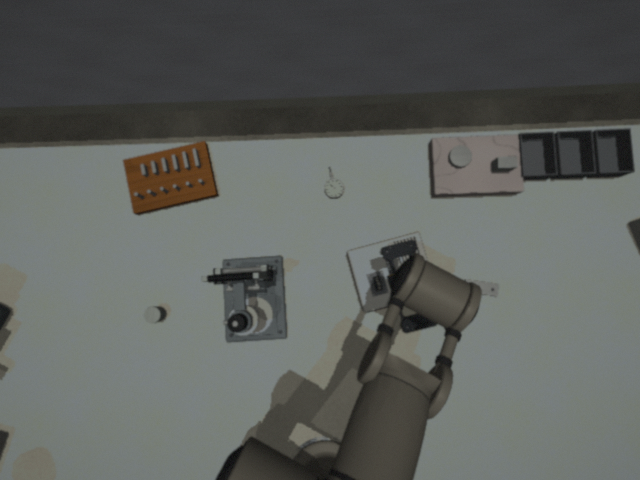

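```bash
python3 -c "
from cell import order
print(order.hand_in())"
```

```text
the job is handed in; nothing more can be done
None
```

The camera now hangs on the third rung of its stand and the readout's thumbwheel is set to 3, done in that order. The job is handed in at about 15 s of the 58 s allowed.

- **Camera:** I gripped the lift bar and raised the section about 108 mm, 24 mm above the third rung's seat. I then lowered it in small steps until the hooks took the weight. It stopped 84.0 mm above its start height, which is exactly the third rung. The load on the gripper went from about −6 N to slightly upward (+1 to +3 N), and I let go only then. In the scene picture after release, and again at the end, the stile tops sit about where the third rung predicts, within 1–2 pixels.
- **Thumbwheel:** It began at 5, so it needed two strokes towards −x of about 13 mm each, pressed with 6–10 N. The wrist picture after the first stroke showed 4. After the second it showed 3 on the index line, with 2 behind it and 4 in front.
- **Other items:** The loose items look unmoved in the last scene and top pictures; the arm partly hides the gauge bar from the top view. I checked this by eye only.

**Checks that disagreed:**
- A pixel comparison of the stand after release and at the end showed large differences. I put this down to the arm's shadow moving, because the stile tops stayed in place.
- The tool tilted by about 3° over the job, mostly while pressing on the wheel, with no visible effect on the result.

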